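# True a brass bangle on the stretcher: three clicks of the lever, and hold

### The job

True up the thick brass bangle on the green bangle stretcher: put it over the steel jaws so that it lies flat on the round shoulder and let go of it, then take the lever's black grip and pull it down exactly three clicks, feeling for each one; never go over to a fourth, which would overstretch the bangle. The lever springs back up if it is let go, so finish while still holding it down at the third click, with the jaws tight in the bangle, and leave the other things on the bench alone.

Things in the scene. Friction and masses are not known exactly. Their poses are not given: they have to be found in the camera images.
- bangle: loose thick brass bangle, a plain round band: 66 mm outer diameter, 56 mm inner diameter, 24 mm high, 0.17 kg (varies), lying flat on the bench at the start; origin at the centre of its underside, z up through the ring
- stretcher: green cast bangle stretcher bolted to the bench, 176 mm high: round foot 94 mm and column 44 mm in diameter, steel shoulder disc 74 mm in diameter on top; carries jaws and lever. Origin at the centre of the foot's underside, z up; the lever sticks out to -x, y runs along its pivot pin. The lever's bracket, 39 mm wide, reaches 94 mm out to -x, up to 131 mm high
- shoulder (a point): centre of the shoulder disc's upper face, 138 mm above the bench, where the bangle's underside rests; axes as the stretcher. The four steel jaws stand on it as a round head 30 mm high (a nut in the middle reaches 38 mm), 50 mm in diameter while the lever is up, tapering to 42 mm over the top 5 mm
- jaw_front: one of four quarter-round steel jaws on the shoulder, on the lever's side; all four move outward together by 6.4 mm per rad of lever, touch the bangle's inside a little after the second click, centre it, and press with about 6 N each at the third
- jaw_right: a jaw a quarter turn on from jaw_front, likewise
- jaw_back: the jaw across from jaw_front, likewise
- jaw_left: the jaw across from jaw_right, likewise
- lever_pivot (a point): the lever's hinge axis, 54 mm out to -x of the stretcher's axis and 116 mm above the bench; the axis runs along the stretcher's y
- lever_grip (a point): middle of the lever's black grip, 145 mm from the pivot: a round bar of 18 mm diameter from 110 to 185 mm from the pivot, along the point's x axis (-x to the free end), pinched well from above across the stretcher's y; a 10 mm steel shank leads to it. At rest the lever points 0.75 rad (43 degrees) up from level, away from the column
- lever (a joint): lever angle in rad: 0 at rest (0.75 rad above level), grows as the grip is pulled down. A spring ball drops into a seat at 0.22, 0.44, 0.66 (third click), 0.88; the pull at the grip is about 9 N just past a seat, falls to about 5 N and jumps up again at the next; the last tooth before the fourth seat peaks at 0.77. Clicks do not lock: let go, the spring takes the lever back to 0
- copper_bangle: bystander: finished thin copper bangle, 63 mm diameter, 10 mm high, lying on the flat dark pad; origin at the centre of its underside
- pliers: bystander: chain-nose pliers with yellow grips, 138 mm long, lying on the bench in front of the stretcher; origin at the middle of the underside
- black_cap: bystander: round black rubber cap, 28 mm diameter, 16 mm high; origin at the centre of its underside

How it is judged:
By the outcome, as a careful person would: the job done as asked, in the order asked, and still so for the second after the job is handed in, while the arm keeps its last pose, push and grip.
It also fails if it takes over 64 s, if anything falls off the work surface, if the arm or the gripper's body presses on something with over 40 N, if the wrist force passes 120 N, or if a joint passes its speed limit or range.

### The arm

A 6-joint arm with a two-finger parallel gripper is mounted at the origin on a cart in front of the work surface, level with it; the furniture and walls round the work are solid. World frame = base frame: x ahead of the robot, y to its left, z up, the work surface at z = 0. Lengths are in mm, angles in rad, forces in N, time in s.
With the tool pointing down it reaches from about 350 to 850 mm from the base axis. Payload 8.1 kg.
Tool frame: the origin (TCP) lies midway between the tips of the shut fingers; the grasp point (between the pads) lies 19 mm behind it; z points along the fingers, y is the line along which they close (so a half turn about z gives the same grasp; the last joint's range is limited). The gripper opens to 85 mm and grips with 20 to 120 N. Pads are 22 mm wide; open, the fingers measure 114 mm over their backs; the gripper's body (76 mm by 85 mm) begins 54 mm behind the grasp point. The pads swing forward as they close: fully open they stand 13 mm farther back than shut.
Start: joints at [1.186, 0.13, 1.488, -0, 1.523, -0.085], TCP at [177.176, 573.248, 198.792] pointing down, gripper open.
Joint ranges: [-2.96, 2.96], [-0.89, 2.26], [0.02, 2.5], [-1.34, 4.48], [0, 2.73], [-2.66, 2.66]. Speed limits (rad/s): [2.39, 2.39, 2.79, 3.14, 3.14, 3.14].

### API

Orientations are given as a rotation vector (axis times angle).
In Python, from workcell import get_state, get_image, job gives the robot as it stands. The module is installed in compiled form; this text tells all that it offers.
- The arm moves only by the tool step_arm, never from a script. Its argument "steps" is a list of rows, each a list of 3 entries, a list of its own where there are three numbers: the closure, from -1 (fully open) to 1 (shut), then the shift along the tool's x, y, z in m, then the turn about the tool's z in units of 6 degrees (1.0 is 6 degrees). In form: [[grip, [tx, ty, tz], roll], ...]. A call has exactly 8 rows; each row is the pose to reach, as a shift and turn from the pose commanded when the call began, along the tool's axes at that moment; what a row does not reach only later rows make up. A row lasts 1/10 s, in which the tool goes at most 50 mm and 8.59 degrees, less where a joint would pass 70% of its speed; a pose out of reach is approached as far as the arm can. A call with a gripper value outside its range is refused whole. The fingers move at their own pace and stop on an object; the grip force is fixed at half the most. Time passes only in rows, so rows that repeat a pose let the fingers close, or fill a call up. It gives the time, the measured TCP pose, the force, the opening and the grip force at its end, in the units of the state.
- get_state(): the state, without advancing time (a new reading comes with each control period).
- get_image(name): name is "side" or "top" or "wrist"; returns a dict with "img" (420x560x3 uint8, red, green, blue), "z_map" (420x560 float32, mm along the optical axis (not along the pixel's ray), 0 where there is no reading), "fx", "fy", "cx", "cy" (pixels), "dist" ([k1, k2, p1, p2, k3] as OpenCV has them; the pictures are not rectified), "cam_to_world" (4x4, takes a point from camera to world coordinates); the wrist camera has in their place "tool_from_camera" (4x4, takes a point from camera to tool coordinates, whose origin is the TCP and whose axes are the flange's). Camera axes: x right, y up, looking along -z (the intrinsics and any distortion apply to the point x, -y, -z); pixel columns grow to the right and rows downward; lengths in mm; the calibration is good to about 2 mm. A picture is of the moment at which its call begins: read the wrist's pose just before it.
- job.sign_off(): hands the job in; it is judged then, once.
The state is a dict: "time_s": time; "joint_positions": joint angles; "joint_velocities": joint speeds; "joint_torque": joint torques, N m; "ee_pos": TCP position; "ee_rot": TCP orientation; "ft_force": force on the tool from outside, world axes, zero at the start; "moment": the same for the moment, N m; "opening": opening from 0.0 (shut) to 1.0 (fully open); "gripper_force": force on a finger pad.
Only numpy, scipy, OpenCV 4.12 (cv2) and the standard library are available. Lean on these libraries where they do the work, as an engineer would, in place of code of your own. Each camera call takes 0.05 s, during which the arm holds its last target. There are 200 camera calls.

## Working session

There is one attempt and no reset: what is moved stays moved. The work goes in short steps, Python scripts to look and compute and a tool call to move; the robot and the scene stay as the last step left them, time stands still between calls to the robot, and variables do not carry over. Pictures are saved under pics/ and viewed, at most 10 in all, crops included, and the job is handed in when it is done.

Besides the shell and the picture viewer there is one more tool, called by a JSON object that holds its "fn" and its "kwargs". step_arm: Moves the arm, as the interface text tells. Its arguments: {"type":"object","properties":{"steps":{"type":"array"}},"required":["steps"]}

```bash
mkdir -p pics
cat > h.py <<'E'
import numpy as np, cv2, pickle
from scipy.spatial.transform import Rotation as R
from workcell import get_state, get_image, job
def T_tool(s):
    T=np.eye(4);T[:3,:3]=R.from_rotvec(s["ee_rot"]).as_matrix();T[:3,3]=s["ee_pos"];return T
def grab(n,save=None):
    s=get_state();d=get_image(n)
    d["T"]=d["cam_to_world"] if "cam_to_world" in d else T_tool(s)@d["tool_from_camera"]
    if save: cv2.imwrite("pics/"+save,d["img"][...,::-1])
    pickle.dump(d,open(n+".pkl","wb"));return d
def pts(d):
    h,w=d["z_map"].shape
    K=np.array([[d["fx"],0,d["cx"]],[0,d["fy"],d["cy"]],[0,0,1.]])
    u,v=np.meshgrid(np.arange(w),np.arange(h))
    p=cv2.undistortPoints(np.stack([u,v],-1).reshape(-1,1,2).astype(float),K,np.array(d["dist"],float)).reshape(h,w,2)
    z=d["z_map"]
    P=np.stack([p[...,0]*z,-p[...,1]*z,-z,np.ones_like(z)],-1)@np.array(d["T"]).T
    P=P[...,:3];P[z==0]=np.nan;return P
E
python3 - <<'E'
from h import *
s=get_state();print(s)
for n in("top","side"):
    d=grab(n,n+"0.png");print(np.round(d["T"],2).tolist(),d["fx"])
a=cv2.imread("pics/top0.png");b=cv2.imread("pics/side0.png")
cv2.imwrite("pics/both0.png",cv2.resize(np.vstack([a,b]),(400,600)))
E
```

```text
{'time_s': 0.0, 'joint_positions': array([ 1.18560664e+00,  1.31149175e-01,  1.48929741e+00,  8.23832876e-06,
        1.52299207e+00, -8.53889884e-02]), 'joint_velocities': array([-0.0013799 ,  0.00038317, -0.00146098,  0.00052994,  0.0003417 ,
        0.00044391]), 'joint_torque': array([ 1.06679952e-03, -5.69373465e+01, -5.00575483e+01, -7.66836195e-06,
        1.40819780e-02, -5.09187896e-05]), 'ee_pos': array([176.93590824, 572.67655639, 197.74168902]), 'ee_rot': array([-4.69099155e-01, -3.10592795e+00,  2.81638818e-03]), 'ft_force': array([-0.1082864 ,  0.54665287,  0.18426251]), 'moment': array([ 0.055478  , -0.0153636 ,  0.01478956]), 'gripper_force': 0.0, 'opening': 0.9980907471617001}
[[0.01, 1.0, -0.09, 479.17], [-1.0, 0.0, -0.02, -32.33], [-0.02, 0.09, 1.0, 1063.66], [0.0, 0.0, 0.0, 1.0]] 419.85765965059073
[[0.97, 0.17, -0.2, 344.87], [-0.26, 0.6, -0.76, -707.7], [-0.01, 0.79, 0.62, 707.65], [0.0, 0.0, 0.0, 1.0]] 388.2185115828692
```

View pics/top0.png

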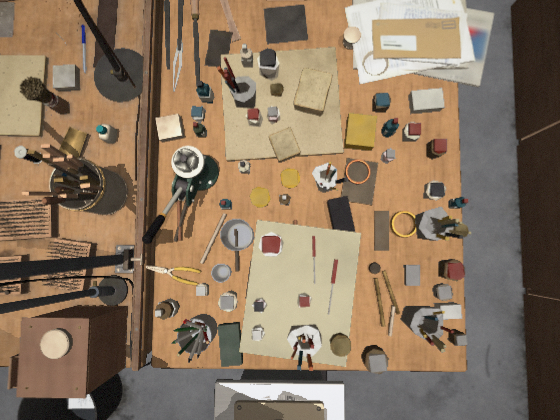

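View pics/side0.png

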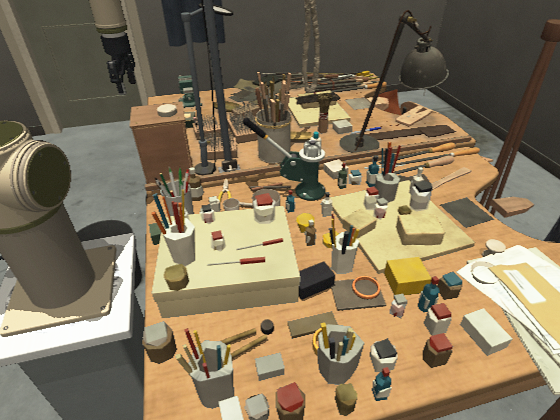

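Run:
```python
from h import *
d=pickle.load(open("top.pkl","rb"));P=pts(d)
def w(u,v): return np.round(P[v,u]).tolist()
for k,p in dict(bang=[(392,224),(403,213),(403,224),(415,224),(403,236)],str=[(188,163),(175,160),(188,150),(200,165)],lever=[(155,228),(148,238),(165,212),(180,185)],wall=[(145,200),(135,200),(145,150),(152,300),(120,262)]).items(): print(k,[w(*q) for q in p])
np.set_printoptions(linewidth=250,suppress=True)
print("heights bangle area");print(P[190:262:4,370:470:4,2].round())
print("heights lever area");print(P[130:290:6,100:240:6,2].round())
a=cv2.imread("pics/top0.png")
c1=cv2.resize(a[190:260,365:475],None,fx=5,fy=5,interpolation=2);c2=cv2.resize(a[130:270,125:235],None,fx=4,fy=4,interpolation=2)
cv2.imwrite("pics/c1.png",c1);cv2.imwrite("pics/c2.png",c2)
```

```text
bang [[540.0, -277.0, 25.0], [568.0, -307.0, 14.0], [542.0, -310.0, -1.0], [541.0, -335.0, 19.0], [511.0, -304.0, 23.0]]
str [[662.0, 196.0, 168.0], [669.0, 225.0, 168.0], [691.0, 197.0, 166.0], [664.0, 177.0, 138.0]]
lever [[518.0, 245.0, 223.0], [497.0, 251.0, 244.0], [553.0, 237.0, 187.0], [620.0, 222.0, 130.0]]
wall [[599.0, 343.0, 11.0], [600.0, 374.0, -4.0], [725.0, 343.0, 23.0], [337.0, 348.0, -85.0], [444.0, 382.0, 56.0]]
heights bangle area
[[   7.    2.    2.    1.    1.    0.   -5.   -1.    2.    0.   -1.    1.   -2.   -0.   57.   65.   69.   67.   68.   -2.    1.    5.   -1. -901. -903.]
 [   4.    1.   -1.    3.   -3.   -2.   -0.   -1.   -1.    1.    1.    1.    1.    1.   53.   64.   70.   68.   66.   -1.   -0.    2.   -0. -903. -904.]
 [  10.   -1.    3.    0.   -1.    4.    2.   -4.    5.    4.    5.    2.    0.    1.   36.   56.   55.   62.    2.    3.    5.    0.   71.   74. -899.]
 [   8.   -1.   -4.   -1.   -0.    3.    1.    2.   -1.   -3.    4.    3.    2.    1.    0.    0.   -2.    1.    3.   -3.   30.   64.   75.   87.   99.]
 [   1.    3.    2.   -2.    1.   
[... 4749 characters left out ...]
32. -19. -86.   1.   1.  -1.  -3.  -1.  -1.  -2.   1.   5.   2.   2.  -0.  -3.  13.]
 [169. 138. 110.  71.  49.  37.  20.  33. -21. -83.   2.   1.   1.   3.  -0.  -3.  -0.  15.  -2.   1.   1.   0.   0.  13.]
 [ -1.   2.  -2.   8.  50.  34.  20.  16.   9.   7.   8.   0.   5.   9.  11.  10.  -2.   1.  -0.  50.  12.  15.   4.  15.]
 [ -2.   2.   0.   0.  -1.  -3.  24.  17. -21.  -5.   2.   3.  -3.   0.  -3.   3.   1.  -3.   1.  39.  15.  14.   4.  -2.]
 [ -1.   9.  14.   8.   4.  31.  21.  14. -25.  -1.   1.   2.   1.  12.   9.  -1.   1.  -2.   1.  60.  40.  57.   1.   4.]
 [ 12.  46.  19.  12.  12.  -3.  21.  13. -25.  -4.   4.  -2.   2.  -0.  -0.  -1.  35.  38.   7.  -2.   1.  -0.  -3.   2.]]
```

View pics/c1.png

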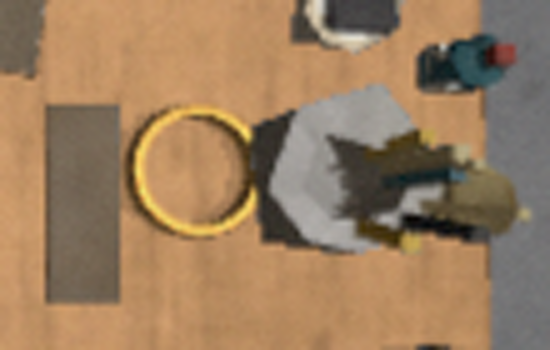

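View pics/c2.png

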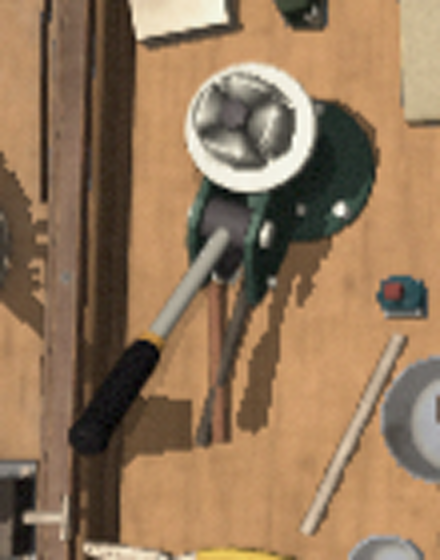

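Run:
```python
from h import *
from scipy.optimize import least_squares
def circ(q,r=None):
    q=q[:,:2]
    f=lambda p:np.hypot(*(q-p[:2]).T)-(p[2] if r is None else r)
    s=least_squares(f,[*q.mean(0),30][:3 if r is None else 2],loss="soft_l1",f_scale=2);return s.x.round(1),len(q)
D={n:pts(pickle.load(open(n+".pkl","rb"))).reshape(-1,3) for n in("top","side")}
I={n:pickle.load(open(n+".pkl","rb"))["img"].reshape(-1,3).astype(int) for n in D}
for n,P in D.items():
    rgb=I[n]
    box=lambda x0,x1,y0,y1,z0,z1:(P[:,0]>x0)&(P[:,0]<x1)&(P[:,1]>y0)&(P[:,1]<y1)&(P[:,2]>z0)&(P[:,2]<z1)
    yel=(rgb[:,0]-rgb[:,2]>90)
    m=box(490,590,-350,-260,15,32)&yel; print(n,"ring",m.sum(),circ(P[m]),circ(P[m],30.5),"z",np.median(P[m][:,2]))
    m=box(480,600,-450,-315,30,105); q=P[m]
    for z0,z1 in((30,50),(50,70),(70,90),(92,103)):
        k=q[(q[:,2]>z0)&(q[:,2]<z1)]
        if len(k): print(n,"cup",z0,len(k),"ymax",np.percentile(k[:,1],[90,97,100]).round(),"x",k[:,0].min().round(),k[:,0].max().round(),circ(k))
    m=box(600,740,140,260,133,145); sh=P[m]
    hd=P[box(600,740,140,260,160,173)]
    print(n,"shoulder",circ(sh),"head mean",hd[:,:2].mean(0).round(1),((hd[:,:2].max(0)+hd[:,:2].min(0))/2).round(1))
    m=box(460,610,200,290,150,260); L=P[m]; 
    if len(L)>10:
        c=L.mean(0);v=np.linalg.svd(L-c)[2][0]; v*=-np.sign(v[0]);print(n,"lever",len(L),c.round(1),v.round(3),"yaw",np.arctan2(v[1],v[0]).round(3),"end",((L-c)@v).max().round(1))
```

```text
top ring 130 (array([ 541.3, -307.3,   29.9]), 130) (array([ 541.4, -307.7]), 130) z 24.010359111495063
top cup 30 120 ymax [-332. -330. -328.] x 501.0 599.0 (array([ 585.9, -361.1,   56.8]), 120)
top cup 50 250 ymax [-332. -328. -325.] x 500.0 600.0 (array([ 554.9, -386.1,   49.3]), 250)
top cup 70 155 ymax [-325. -323. -321.] x 500.0 600.0 (array([ 578.3, -367.2,   57.3]), 155)
top cup 92 500 ymax [-329. -324. -319.] x 500.0 594.0 (array([ 535.4, -357.3,   30. ]), 500)
top shoulder (array([672.4, 207.7,  32.6]), 411) head mean [670.3 204.6] [672.2 206.2]
top lever 399 [529.7 244.5 210.5] [-0.698  0.192  0.69 ] yaw 2.874 end 53.7
side ring 67 (array([ 540.7, -307. ,   30.1]), 67) (array([ 541.1, -307.3]), 67) z 23.195229621017234
side cup 30 462 ymax [-366. -338. -336.] x 501.0 600.0 (array([ 548.3, -411.6,   43.2]), 462)
side cup 50 802 ymax [-373. -339. -335.] x 500.0 600.0 (array([ 555.5, -401.6,   44.8]), 802)
side cup 70 435 ymax [-337. -334. -332.] x 499.0 600.0 (array([ 568.2, -379.4,   51.6]), 435)
side cup 92 721 ymax [-330. -324. -318.] x 500.0 596.0 (array([ 535.6, -359.6,   32.5]), 721)
side shoulder (array([671.1, 209.7,  32. ]), 181) head mean [668.6 199.8] [671.  205.7]
side lever 254 [529.6 243.  204.4] [-0.706  0.177  0.686] yaw 2.895 end 56.7
```

Run:
```python
from h import *
np.set_printoptions(linewidth=250,suppress=True)
H=np.full((18,26),-99)
for n in("top","side"):
    q=pts(pickle.load(open(n+".pkl","rb"))).reshape(-1,3);q=q[~np.isnan(q[:,0])]
    i=((q[:,0]+50)//50).astype(int);j=((q[:,1]+500)//50).astype(int)
    k=(i>=0)&(i<18)&(j>=0)&(j<26)
    np.maximum.at(H,(i[k],j[k]),q[k,2].astype(int))
print("cols y:",list(range(-500,800,50)))
for i in range(18): print(i*50-50,' '.join(f"{v:4d}" for v in H[i]))
```

```text
cols y: [-500, -450, -400, -350, -300, -250, -200, -150, -100, -50, 0, 50, 100, 150, 200, 250, 300, 350, 400, 450, 500, 550, 600, 650, 700, 750]
-50  -99  -99  -99  -99  -99  -99    1   15  281  177  -99  -99  -99  -99  -99  -99  -99  -99  -99  -99  -99  -99  -99  -99  -99  -99
0  -99  -99  -99  -99  -99  -99    2   14  391  394  394  394   13    1  -99  -99  -99  -99  -99  -99  -99  -99  -99  -99  -99  -99
50  -99  -99  -99  -99  -99  -99    6   15  376  394  394   17   17    3  -99  -99  -99  -99  -99  -99  -99  -99  -99  -99  -99  -99
100  -99  -99  -99  -99  -99  -99    4   13   18  358  358   16   14    5  -99  -99  -99  -99  -99  -99  500  498  -99  -99  -99  -99
150    2    5    5    4   49   67    4    5    5    3    4    4   35    6    4    5   23  208  208  308  501  413  338    4  -99  -99
200    5    6    7    5   64   70   92  123  226   93   95   94   39  144  138    7   24  209  209  210  498  495  341    6   -4  -99
250    2   59  153  176  100   13  126  128  244  254  141  141   39  133  145    5   24  209  228  226  209  -99    2    4    1  -99
300    4   52  154  
[... 753 characters left out ...]
  152   71   71   71   67   70
600    3   70   72    6    6   19  151  172  160   78   51   38   43  164  167    6   24  231  293  227  155   31    5    6    4   71
650    4    5    5    5   42   21   20  144   87   54   55   77   52  175  177    5   23   26  290  287    0    2   70    6   65   73
700    6   63   66   52   56   52   51   22   24   58   59   24   24  140  140    5   25   24   50   40   19   19   72    4    8   63
750    4    5    5   70  100   51   51   24   23   57   76   83   25   87   90   32   33   23   73   48   21   18   24   25   63   62
800    3   38   41   37   57   56   50   66   69   68   78  183  183   46   45   31   30   24    5    6  145  149   26   24   64   65
```

{"fn": "step_arm", "kwargs": {"steps": [[-1, [0, 0, -0.04], 0], [-1, [0, 0, -0.08], 0], [-1, [0, 0, -0.12], 0], [-1, [-0.019, -0.045, -0.12], 0], [-1, [-0.038, -0.09, -0.12], 0], [-1, [-0.056, -0.135, -0.12], 0], [-1, [-0.075, -0.18, -0.12], 0], [-1, [-0.094, -0.225, -0.12], 0]]}}

```text
time_s: 0.9
ee_pos: [200.2, 328.6, 318.2]
ee_rot: [-0.468, -3.106, 0.001]
ft_force: [1.0, -0.8, 1.3]
opening: 0.996
gripper_force: 0.0
```

```bash
cat >> h.py <<'E'
def go(x,y,z,yaw=None):
    "tool-frame shift (m) and roll units to reach world target"
    s=get_state();M=T_tool(s);t=M[:3,:3].T@(np.array([x,y,z])-M[:3,3])/1000
    cy=np.arctan2(M[1,1],M[0,1]);r=0 if yaw is None else -np.degrees(yaw-cy)/6
    print("at",s["ee_pos"].round(1),"yaw",cy.round(3),"shift",t.round(4),"roll",round(r,2),"F",s["ft_force"].round(1),"op",round(s["opening"],3),"t",round(s["time_s"],2))
E
python3 -c "
from h import *
go(400,50,320,1.571);go(550,-270,200,1.571)"
```

```text
at [200.2 328.6 318.2] yaw 1.272 shift [-0.2731 -0.2074 -0.0017] roll -2.86 F [ 1.  -0.8  1.3] op 0.996 t 0.9
at [200.2 328.6 318.2] yaw 1.272 shift [-0.5107 -0.4689  0.1185] roll -2.86 F [ 1.  -0.8  1.3] op 0.996 t 0.9
```

{"fn": "step_arm", "kwargs": {"steps": [[-1, [-0.034, -0.026, 0], -0.4], [-1, [-0.068, -0.052, 0], -0.8], [-1, [-0.102, -0.078, 0], -1.2], [-1, [-0.137, -0.104, 0], -1.6], [-1, [-0.171, -0.13, 0], -2.0], [-1, [-0.205, -0.156, 0], -2.4], [-1, [-0.239, -0.181, 0], -2.86], [-1, [-0.273, -0.207, 0], -2.86]]}}

```text
time_s: 1.7
ee_pos: [400.8, 50.4, 318.6]
ee_rot: [0.002, -3.142, -0.0]
ft_force: [0.4, 0.5, 0.4]
opening: 0.997
gripper_force: 0.0
```

```bash
python3 -c "
from h import *
go(541,-271,200,1.571)"
```

```text
at [400.8  50.4 318.6] yaw 1.572 shift [-0.1399 -0.3216  0.1185] roll 0.01 F [0.4 0.5 0.4] op 0.997 t 1.7
```

{"fn": "step_arm", "kwargs": {"steps": [[-1, [-0.02, -0.045, 0], 0], [-1, [-0.04, -0.09, 0], 0], [-1, [-0.06, -0.135, 0], 0], [-1, [-0.08, -0.18, 0.02], 0], [0.3, [-0.1, -0.225, 0.05], 0], [0.3, [-0.12, -0.27, 0.08], 0], [0.3, [-0.14, -0.305, 0.1], 0], [0.3, [-0.14, -0.322, 0.118], 0]]}}

```text
time_s: 2.5
ee_pos: [540.7, -272.2, 198.7]
ee_rot: [-0.002, -3.141, -0.0]
ft_force: [-0.1, 1.0, 0.1]
opening: 0.355
gripper_force: 0.0
```

```bash
python3 -c "
from h import *
go(541.2,-271,25,1.571)
d=grab('wrist','w1.png');print(d['T'].round(2) if hasattr(d['T'],'round') else d['T'])"
```

```text
at [ 540.7 -272.2  198.7] yaw 1.57 shift [-0.0006  0.0012  0.1737] roll -0.01 F [-0.1  1.   0.1] op 0.355 t 2.5
[[ 0.0000e+00 -9.6000e-01 -2.8000e-01  4.7022e+02]
 [ 1.0000e+00  0.0000e+00 -0.0000e+00 -2.7261e+02]
 [ 0.0000e+00 -2.8000e-01  9.6000e-01  3.7305e+02]
 [ 0.0000e+00  0.0000e+00  0.0000e+00  1.0000e+00]]
```

View pics/w1.png

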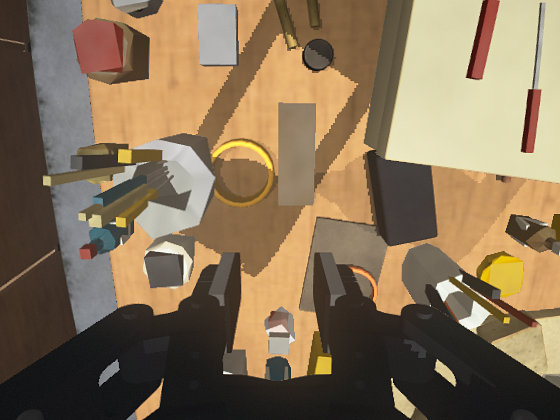

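Run:
```python
from h import *
from scipy.optimize import least_squares
d=pickle.load(open("wrist.pkl","rb"));P=pts(d)
for u,v in((242,172),(279,150),(297,150),(297,290),(240,230),(230,260),(192,268),(150,240),(208,170)): print((u,v),P[v,u].round())
q=P.reshape(-1,3);rgb=d["img"].reshape(-1,3).astype(int)
m=(abs(q[:,0]-541)<45)&(abs(q[:,1]+307)<42)&(q[:,2]>20)&(q[:,2]<28)&(rgb[:,0]-rgb[:,2]>90)
r=q[m];s=least_squares(lambda p:np.hypot(*(r[:,:2]-p).T)-30.5,[541,-307],loss="soft_l1");print(s.x,m.sum(),np.abs(s.fun).mean())
```

```text
(242, 172) [ 543. -308.    0.]
(279, 150) [ 519. -270.   11.]
(297, 150) [ 519. -253.   10.]
(297, 290) [ 676. -250.   -0.]
(240, 230) [ 605. -311.   -1.]
(230, 260) [ 529. -290.  244.]
(192, 268) [ 631. -356.   37.]
(150, 240) [ 616. -409.    0.]
(208, 170) [ 522. -324.   97.]
[ 540.57367116 -308.43111313] 791 1.3090733693317969
```

{"fn": "step_arm", "kwargs": {"steps": [[0.3, [0, 0.002, 0.04], 0], [0.3, [0, 0.002, 0.08], 0], [0.3, [0, 0.002, 0.12], 0], [0.3, [0, 0.002, 0.15], 0], [0.3, [0, 0.002, 0.168], 0], [0.3, [0, 0.002, 0.178], 0], [0.3, [0, 0.002, 0.184], 0], [0.3, [0, 0.002, 0.184], 0]]}}

```text
time_s: 3.35
ee_pos: [540.1, -267.8, 16.7]
ee_rot: [-0.0, -3.141, -0.0]
ft_force: [-0.4, 0.3, 0.2]
opening: 0.349
gripper_force: 0.0
```

```bash
python3 -c "
from h import *
go(541.2,-271,14,1.571)"
```

```text
at [ 540.1 -267.8   16.7] yaw 1.571 shift [-0.0011 -0.0032  0.0027] roll -0.0 F [-0.4  0.3  0.2] op 0.349 t 3.35
```

{"fn": "step_arm", "kwargs": {"steps": [[0.3, [0, -0.003, 0.002], 0], [0.3, [0, -0.003, 0.002], 0], [1, [0, -0.003, 0.002], 0], [1, [0, -0.003, 0.002], 0], [1, [0, -0.003, 0.002], 0], [1, [0, -0.003, 0.002], 0], [1, [0, -0.003, 0.002], 0], [1, [0, -0.003, 0.002], 0]]}}

```text
time_s: 4.15
ee_pos: [540.1, -270.9, 14.8]
ee_rot: [-0.0, -3.141, -0.0]
ft_force: [0.2, -0.8, 0.3]
opening: 0.001
gripper_force: 0.0
```

```bash
python3 -c "
from h import *
a=grab('wrist')['img'];b=grab('side')['img']
cv2.imwrite('pics/m1.png',np.hstack([cv2.resize(a[100:420,100:460],(400,356)),cv2.resize(b[270:400,260:400],(383,356))])[...,::-1])"
```

```text
(no output)
```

View pics/m1.png

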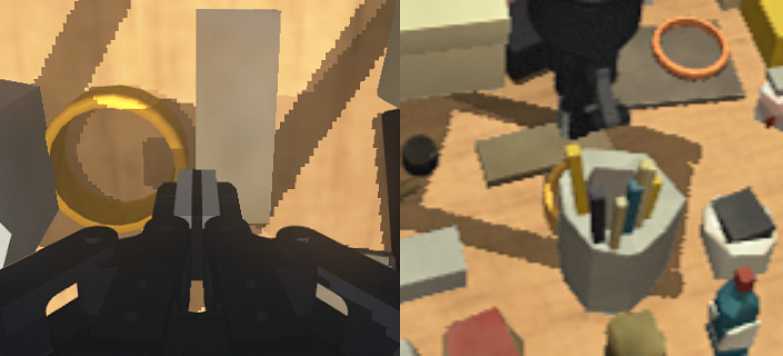

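Run:
```python
from h import *
from scipy.optimize import least_squares
s=get_state();print(s["ee_pos"],s["ft_force"])
d=pickle.load(open("wrist.pkl","rb"));P=pts(d)
q=P.reshape(-1,3);rgb=d["img"].reshape(-1,3).astype(int)
m=(abs(q[:,0]-541)<45)&(abs(q[:,1]+307)<45)&(q[:,2]>18)&(q[:,2]<30)&(rgb[:,0]-rgb[:,2]>90)
r=q[m];s=least_squares(lambda p:np.hypot(*(r[:,:2]-p).T)-30.5,[541,-307],loss="soft_l1");print(s.x,m.sum(),np.abs(s.fun).mean(),np.median(r[:,2]))
# finger tips: dark points low z
m=(abs(q[:,0]-541)<25)&(abs(q[:,1]+271)<30)&(q[:,2]>5)&(q[:,2]<60)
z=P[...,2]
for v in range(260,300,6): print(v,[P[v,u].round().tolist() for u in (264,276,284)])
```

```text
[ 540.08502895 -270.8847864    14.75472391] [ 0.34689737  0.4378466  -0.1576613 ]
[ 540.36663175 -308.03342276] 2548 1.3813902481354434 22.897362439887104
260 [[529.0, -276.0, 58.0], [529.0, -272.0, 59.0], [529.0, -269.0, 59.0]]
266 [[529.0, -276.0, 64.0], [529.0, -272.0, 64.0], [529.0, -269.0, 64.0]]
272 [[529.0, -276.0, 69.0], [529.0, -272.0, 69.0], [529.0, -269.0, 69.0]]
278 [[528.0, -276.0, 74.0], [529.0, -272.0, 73.0], [529.0, -269.0, 73.0]]
284 [[529.0, -276.0, 78.0], [529.0, -272.0, 77.0], [529.0, -269.0, 78.0]]
290 [[528.0, -275.0, 82.0], [529.0, -272.0, 81.0], [529.0, -269.0, 81.0]]
296 [[528.0, -275.0, 87.0], [530.0, -272.0, 84.0], [530.0, -269.0, 83.0]]
```

```bash
python3 - <<'E'
from h import *
d=pickle.load(open("wrist.pkl","rb"));P=pts(d);g=d["img"].astype(int).sum(-1)
for v in range(238,300,4):
    k=[u for u in range(225,330) if abs(P[v,u,0]-530)<6 and P[v,u,2]>14 and abs(P[v,u,1]+271)<30]
    if k: print(v,P[v,k[0]].round(),P[v,k[-1]].round(),len(k))
E
python3 -c "
import cv2;a=cv2.imread('pics/m1.png')
cv2.imwrite('pics/m2.png',cv2.resize(a[130:260,100:280],None,fx=4,fy=4,interpolation=2))"
```

```text
238 [ 533. -282.   24.] [ 536. -276.   18.] 12
242 [ 535. -281.   23.] [ 536. -277.   22.] 7
254 [ 529. -278.   53.] [ 529. -265.   53.] 34
258 [ 529. -278.   57.] [ 529. -265.   57.] 34
262 [ 528. -278.   61.] [ 528. -265.   62.] 36
266 [ 532. -284.   56.] [ 533. -259.   56.] 66
270 [ 533. -285.   59.] [ 533. -258.   58.] 72
274 [ 532. -285.   63.] [ 533. -258.   62.] 73
278 [ 533. -285.   65.] [ 533. -258.   66.] 76
282 [ 533. -285.   69.] [ 532. -258.   69.] 76
286 [ 533. -285.   71.] [ 533. -258.   72.] 78
290 [ 532. -285.   75.] [ 533. -258.   74.] 80
294 [ 533. -285.   77.] [ 533. -258.   77.] 82
298 [ 528. -284.   88.] [ 527. -258.   89.] 86
```

View pics/m2.png

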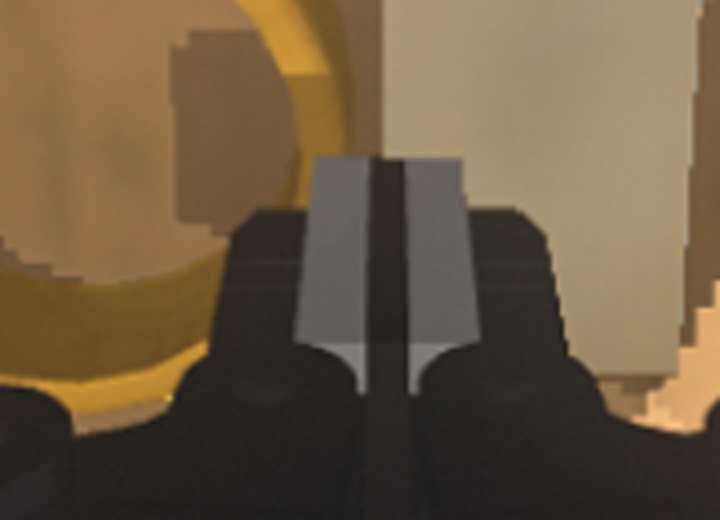

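Run:
```python
from h import *
d=pickle.load(open("side.pkl","rb"));P=pts(d)
for v in range(296,328,3): print(v,[P[v,u].round().tolist() for u in (318,322,326,330,334)])
print("axis z per row, world pts of gripper near")
K=np.array([[d["fx"],0,d["cx"]],[0,d["fy"],d["cy"]],[0,0,1.]])
for X in ([540,-271,14.8],[540,-271,50],[540,-271,100]):
    c=np.linalg.inv(d["T"])@np.array(X+[1]);
    print(X,cv2.projectPoints(np.array([[[c[0],-c[1],-c[2]]]]),np.zeros(3),np.zeros(3),K,np.array(d["dist"],float))[0].ravel())
```

```text
296 [[523.0, -279.0, 132.0], [528.0, -287.0, 140.0], [529.0, -302.0, 157.0], [533.0, -308.0, 163.0], [542.0, -306.0, 158.0]]
299 [[524.0, -279.0, 123.0], [529.0, -285.0, 128.0], [529.0, -303.0, 150.0], [533.0, -310.0, 158.0], [542.0, -309.0, 153.0]]
302 [[523.0, -281.0, 117.0], [530.0, -283.0, 117.0], [531.0, -299.0, 136.0], [535.0, -307.0, 145.0], [540.0, -313.0, 150.0]]
305 [[531.0, -264.0, 83.0], [530.0, -286.0, 111.0], [541.0, -278.0, 98.0], [548.0, -283.0, 101.0], [539.0, -316.0, 146.0]]
308 [[529.0, -271.0, 83.0], [531.0, -283.0, 99.0], [537.0, -288.0, 103.0], [534.0, -312.0, 135.0], [538.0, -321.0, 144.0]]
311 [[529.0, -270.0, 73.0], [529.0, -291.0, 100.0], [528.0, -309.0, 124.0], [530.0, -323.0, 141.0], [536.0, -325.0, 141.0]]
314 [[530.0, -270.0, 63.0], [527.0, -296.0, 98.0], [528.0, -311.0, 118.0], [529.0, -326.0, 138.0], [535.0, -329.0, 138.0]]
317 [[530.0, -272.0, 56.0], [533.0, -283.0, 69.0], [528.0, -312.0, 109.0], [528.0, -328.0, 131.0], [578.0, -244.0, 1.0]]
320 [[540.0, -249.0, 10.0], [535.0, -281.0, 56.0], [557.0, -252.0, 9.0], [565.0, -255.0, 9.0], [572.0, -257.0, 10.0]]
323 [[538.0, -255.0, 10.0], [502.0, -354.0, 160.0], [554.0, -260.0, 10.0], [562.0, -261.0, 8.0], [571.0, -263.0, 8.0]]
326 [[535.0, -262.0, 9.0], [500.0, -361.0, 162.0], [525.0, -322.0, 98.0], [533.0, -323.0, 95.0], [539.0, -326.0, 97.0]]
axis z per row, world pts of gripper near
[540, -271, 14.8] [321.71703024 327.58473362]
[540, -271, 50] [322.67404537 317.19968007]
[540, -271, 100] [324.12952554 301.40701276]
```

{"fn": "step_arm", "kwargs": {"steps": [[0.3, [0.0, 0, 0], 0], [0.3, [0, 0, 0], 0], [0.3, [0, 0, 0], 0], [0.3, [0, 0, 0.008], 0], [0.3, [0, 0, 0.016], 0], [0.3, [0, 0, 0.024], 0], [0.3, [0, 0, 0.03], 0], [0.3, [0, 0, 0.03], 0]]}}

```text
time_s: 5.05
ee_pos: [538.9, -270.2, -17.0]
ee_rot: [-0.0, -3.139, -0.002]
ft_force: [0.7, 0.4, 0.4]
opening: 0.348
gripper_force: 0.0
```

Run:
```python
from h import *
go(540,-271,-20)
d=grab("wrist");P=pts(d)
for v in range(200,300,4):
    k=[u for u in range(180,380) if abs(P[v,u,0]-530)<6 and P[v,u,2]>8 and abs(P[v,u,1]+271)<40 and d["img"][v,u].astype(int).ptp()<25] if 0 else [u for u in range(180,380) if abs(P[v,u,0]-529)<3 and P[v,u,2]>8 and abs(P[v,u,1]+271)<40]
    if k: print(v,P[v,k[0]].round(),P[v,k[-1]].round(),len(k))
```

```text
at [ 538.9 -270.2  -17. ] yaw 1.571 shift [-0.0011 -0.0008  0.003 ] roll 0 F [0.7 0.4 0.4] op 0.348 t 5.05
240 [ 526. -279.   10.] [ 526. -236.   10.] 83
244 [ 527. -279.   13.] [ 528. -236.    9.] 88
248 [ 526. -279.   18.] [ 530. -236.    9.] 89
252 [ 528. -292.   19.] [ 532. -236.   10.] 95
256 [ 528. -292.   24.] [ 527. -249.   24.] 60
260 [ 528. -292.   26.] [ 528. -249.   27.] 58
264 [ 531. -297.   23.] [ 532. -245.   22.] 70
268 [ 531. -298.   26.] [ 532. -243.   26.] 62
272 [ 532. -298.   29.] [ 531. -242.   30.] 68
276 [ 532. -299.   32.] [ 532. -242.   32.] 59
280 [ 532. -299.   36.] [ 531. -242.   36.] 64
284 [ 532. -299.   38.] [ 532. -242.   39.] 72
288 [ 532. -299.   41.] [ 532. -242.   42.] 68
292 [ 532. -299.   44.] [ 532. -243.   44.] 68
296 [ 527. -297.   56.] [ 527. -244.   55.] 67
```

{"fn": "step_arm", "kwargs": {"steps": [[0.3, [0, 0, 0.004], 0], [0.3, [0, 0, 0.004], 0], [1, [0, 0, 0.004], 0], [1, [0, 0, 0.004], 0], [1, [0, 0, 0.004], 0], [1, [0, 0, 0.004], 0], [1, [0, 0, 0.004], 0], [1, [0, 0, 0.004], 0]]}}

```text
time_s: 5.9
ee_pos: [540.5, -271.0, -18.8]
ee_rot: [0.0, 3.141, -0.0]
ft_force: [-0.8, 1.3, 4.8]
opening: 0.046
gripper_force: 55.4
```

{"fn": "step_arm", "kwargs": {"steps": [[1, [0, 0, -0.015], 0], [1, [0, 0.005, -0.035], 0], [1, [-0.03, 0.018, -0.04], 0], [1, [-0.06, 0.018, -0.04], 0], [1, [-0.082, 0.018, -0.04], 0], [1, [-0.082, 0.018, -0.025], 0], [1, [-0.082, 0.018, -0.012], 0], [1, [-0.082, 0.018, -0.005], 0]]}}

```text
time_s: 6.7
ee_pos: [619.4, -252.1, -17.3]
ee_rot: [-0.001, -3.137, -0.003]
ft_force: [-1.1, -0.1, -1.8]
opening: 0.045
gripper_force: 55.6
```

{"fn": "step_arm", "kwargs": {"steps": [[1, [0, 0, 0.003], 0], [1, [0, 0, 0.004], 0], [0.3, [0, 0, 0.004], 0], [0.3, [0, 0, 0.004], 0], [0.3, [0, 0, -0.02], 0], [0.3, [0, 0, -0.06], 0], [-1, [0.04, -0.02, -0.1], 0.5], [-1, [0.06, -0.03, -0.14], 1.0]]}}

```text
time_s: 7.5
ee_pos: [563.0, -281.5, 121.4]
ee_rot: [-0.167, -3.135, -0.001]
ft_force: [0.5, 0.3, 0.9]
opening: 0.678
gripper_force: 0.0
```

```bash
cat >> h.py <<'E'
def ring(n,x,y,zt,rad=45,save=None):
    from scipy.optimize import least_squares
    d=grab(n,save);q=pts(d).reshape(-1,3);rgb=d["img"].reshape(-1,3).astype(int)
    m=(np.hypot(q[:,0]-x,q[:,1]-y)<rad)&(abs(q[:,2]-zt)<6)&(rgb[:,0]-rgb[:,2]>80)&(rgb[:,1]-rgb[:,2]>40)
    r=q[m];s=least_squares(lambda p:np.hypot(*(r[:,:2]-p).T)-30.5,[x,y],loss="soft_l1")
    A=np.c_[r[:,:2]-s.x,np.ones(len(r))];print(n,"ring",s.x.round(1),m.sum(),"res",np.abs(s.fun).mean().round(2),"zmed",np.median(r[:,2]).round(1),"plane",np.linalg.lstsq(A,r[:,2],rcond=None)[0].round(3))
E
python3 -c "
from h import *
ring('wrist',622,-283,24);ring('top',622,-283,24)
go(622,-283,60,1.314)"
```

```text
wrist ring [ 619.9 -283. ] 1377 res 1.29 zmed 22.9 plane [ 5.0000e-03 -1.0000e-03  2.2852e+01]
top ring [ 620.4 -282.1] 93 res 1.24 zmed 24.1 plane [-2.8000e-02 -2.1000e-02  2.4491e+01]
at [ 566.3 -285.8  129.7] yaw 1.462 shift [-0.0544  0.0093  0.0702] roll 1.41 F [ 0.4 -1.1  0.3] op 0.842 t 7.6
```

{"fn": "step_arm", "kwargs": {"steps": [[-1, [-0.02, 0.003, 0], 0.7], [-1, [-0.04, 0.006, 0], 1.41], [-1, [-0.054, 0.0083, 0.03], 1.41], [-1, [-0.054, 0.0083, 0.07], 1.41], [-1, [-0.054, 0.0083, 0.1], 1.41], [-1, [-0.054, 0.0083, 0.12], 1.41], [-1, [-0.054, 0.0083, 0.13], 1.41], [-1, [-0.054, 0.0083, 0.13], 1.41]]}}

```text
time_s: 8.4
ee_pos: [618.1, -278.4, -10.5]
ee_rot: [-0.395, -3.114, -0.002]
ft_force: [-0.3, 0.1, 1.2]
opening: 1.002
gripper_force: 0.0
```

Run:
```python
from h import *
go(620.2,-282.7,-37,1.314)
d=grab("wrist");M=T_tool(get_state());P=pts(d);L=(P-M[:3,3])@M[:3,:3]   # tool coords
r=L.reshape(-1,3);k=(abs(r[:,0])<14)&(abs(r[:,1])>36)&(abs(r[:,1])<60)&(r[:,2]>-120)
for y0 in(-60,-50,-45,-40,40,45,50): 
    s=r[k&(r[:,1]>y0)&(r[:,1]<y0+5+5*(abs(y0)>=50))]
    if len(s): print(y0,len(s),np.percentile(s[:,2],[1,50,90,97,99]).round(1))
```

```text
at [ 618.1 -278.4  -10.5] yaw 1.318 shift [-0.0032 -0.0037  0.0264] roll 0.04 F [-0.3  0.1  1.2] op 1.002 t 8.4
-60 3965 [-113.1  -93.7   -7.7   -7.2   -6.8]
-50 6012 [-108.   -68.2   -8.    -7.3   -6.9]
-45 3796 [-108.7  -66.    -8.2   -7.4   -7. ]
-40 431 [-113.1  -93.2   -7.3   -6.9   -6.7]
40 4128 [-108.   -65.3  -12.3   -7.7   -7.1]
45 2150 [-102.2  -75.   -14.   -13.4  -13.1]
50 4218 [-114.9  -94.6  -14.2  -13.6  -13.3]
```

{"fn": "step_arm", "kwargs": {"steps": [[-1, [-0.003, -0.003, 0.01], 0], [-1, [-0.003, -0.003, 0.018], 0], [-1, [-0.003, -0.003, 0.026], 0], [-1, [-0.003, -0.003, 0.026], 0], [0, [-0.003, -0.003, 0.026], 0], [1, [-0.003, -0.003, 0.026], 0], [1, [-0.003, -0.003, 0.026], 0], [1, [-0.003, -0.003, 0.026], 0]]}}

```text
time_s: 9.25
ee_pos: [622.1, -282.9, -33.9]
ee_rot: [0.396, 3.115, -0.001]
ft_force: [0.6, -0.8, 4.1]
opening: 0.75
gripper_force: 66.4
```

Run:
```python
from h import *
go(620.2,-282.7,-37,1.314)
d=grab("wrist","w5.png");M=T_tool(get_state());P=pts(d);L=(P-M[:3,3])@M[:3,:3]
for v in range(150,330,8):
    print(v,[L[v,u].round().tolist() for u in (150,165,180,195,400)])
```

```text
at [ 622.1 -282.9  -33.9] yaw 1.318 shift [ 0.0019 -0.0002  0.0031] roll 0.04 F [ 0.6 -0.8  4.1] op 0.75 t 9.25
150 [[52.0, -49.0, -33.0], [52.0, -43.0, -34.0], [51.0, -37.0, -33.0], [51.0, -31.0, -33.0], [52.0, 46.0, -34.0]]
158 [[48.0, -49.0, -32.0], [48.0, -43.0, -33.0], [48.0, -37.0, -33.0], [49.0, -31.0, -34.0], [49.0, 47.0, -33.0]]
166 [[45.0, -49.0, -33.0], [45.0, -43.0, -33.0], [45.0, -37.0, -34.0], [45.0, -32.0, -31.0], [45.0, 47.0, -33.0]]
174 [[42.0, -49.0, -34.0], [42.0, -43.0, -34.0], [42.0, -38.0, -33.0], [42.0, -32.0, -33.0], [44.0, 45.0, -39.0]]
182 [[39.0, -50.0, -33.0], [39.0, -44.0, -34.0], [39.0, -38.0, -34.0], [39.0, -32.0, -33.0], [41.0, 45.0, -40.0]]
190 [[36.0, -50.0, -34.0], [36.0, -44.0, -33.0], [36.0, -38.0, -33.0], [36.0, -32.0, -33.0], [38.0, 45.0, -40.0]]
198 [[33.0, -50.0, -34.0], [33.0, -44.0, -34.0], [33.0, -38.0, -33.0], [33.0, -32.0, -33.0], [34.0, 46.0, -39.0]]
206 [[29.0, -51.0, -32.0], [29.0, -45.0, -33.0], [30.0, -38.0, -34.0], [29.0, -33.0, -32.0], [32.0, 46.0, -40.0]]
214 [[26.0, -51.0, -33.0], [26.0, -45.0, -32.0], [26.0, -39.0, -33.0], [26.0
[... 903 characters left out ...]
0, -56.0], [7.0, 45.0, -51.0]]
286 [[8.0, -45.0, -58.0], [11.0, -37.0, -64.0], [10.0, -33.0, -63.0], [7.0, -29.0, -56.0], [7.0, 43.0, -58.0]]
294 [[7.0, -43.0, -63.0], [12.0, -35.0, -70.0], [8.0, -33.0, -64.0], [4.0, -29.0, -57.0], [7.0, 41.0, -63.0]]
302 [[11.0, -39.0, -75.0], [12.0, -34.0, -75.0], [6.0, -33.0, -65.0], [1.0, -29.0, -57.0], [11.0, 37.0, -74.0]]
310 [[12.0, -37.0, -80.0], [9.0, -34.0, -75.0], [4.0, -32.0, -67.0], [-2.0, -30.0, -58.0], [12.0, 35.0, -80.0]]
318 [[13.0, -35.0, -86.0], [7.0, -34.0, -77.0], [1.0, -32.0, -68.0], [-6.0, -30.0, -57.0], [13.0, 33.0, -85.0]]
326 [[12.0, -34.0, -89.0], [5.0, -34.0, -78.0], [-2.0, -32.0, -68.0], [-9.0, -30.0, -57.0], [12.0, 32.0, -89.0]]
```

View pics/w5.png

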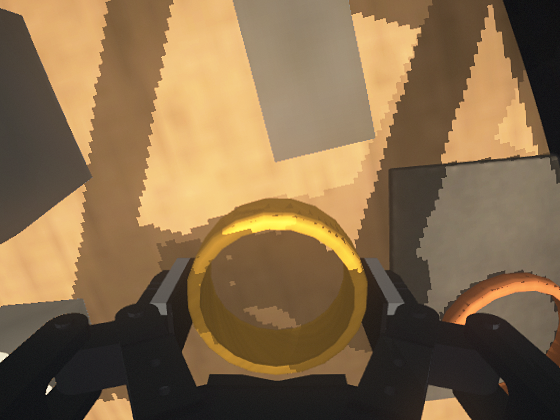

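```bash
python3 -c "
from h import *
go(622,-283,215);go(690,110,215)"
```

```text
at [ 622.1 -283.   -33.9] yaw 1.318 shift [-3.000e-04 -1.000e-04 -2.489e-01] roll 0 F [0.3 0.6 3.3] op 0.748 t 9.3
at [ 622.1 -283.   -33.9] yaw 1.318 shift [ 0.0321  0.3974 -0.249 ] roll 0 F [0.3 0.6 3.3] op 0.748 t 9.3
```

{"fn": "step_arm", "kwargs": {"steps": [[1, [0, 0, -0.03], 0], [1, [0, 0, -0.07], 0], [1, [0, 0, -0.11], 0], [1, [0, 0, -0.15], 0], [1, [0, 0, -0.19], 0], [1, [0, 0, -0.22], 0], [1, [0, 0, -0.25], 0], [1, [0, 0, -0.25], 0]]}}

```text
time_s: 10.1
ee_pos: [623.7, -283.9, 221.5]
ee_rot: [0.395, 3.108, -0.005]
ft_force: [-0.4, -0.7, -0.3]
opening: 0.743
gripper_force: 66.8
```

{"fn": "step_arm", "kwargs": {"steps": [[1, [0.004, 0.048, 0], 0], [1, [0.008, 0.096, 0], 0], [1, [0.012, 0.144, 0], 0], [1, [0.016, 0.192, 0], 0], [1, [0.02, 0.24, 0], 0], [1, [0.024, 0.288, 0], 0], [1, [0.028, 0.336, 0], 0], [1, [0.032, 0.38, 0], 0]]}}

```text
time_s: 10.9
ee_pos: [684.8, 95.6, 213.4]
ee_rot: [-0.395, -3.115, 0.0]
ft_force: [-0.2, -0.3, -1.3]
opening: 0.742
gripper_force: 66.8
```

Run:
```python
from h import *
go(672,207,221,1.314)
d=grab("wrist","w6.png");P=pts(d);s=get_state();print(s["ee_pos"])
q=P.reshape(-1,3);rgb=d["img"].reshape(-1,3).astype(int)
from scipy.optimize import least_squares
for z0,z1 in((133,143),(160,172)):
    m=(np.hypot(q[:,0]-672,q[:,1]-207)<55)&(q[:,2]>z0)&(q[:,2]<z1);r=q[m]
    print(z0,m.sum(),np.median(r[:,2]).round(1),r.mean(0).round(1), np.percentile(r[:,:2],[1,99],axis=0).round(1))
m=(q[:,0]>480)&(q[:,0]<610)&(q[:,1]>190)&(q[:,1]<290)&(q[:,2]>150)&(q[:,2]<260);print("lever pts",m.sum())
if m.sum()>50:
    L=q[m];c=np.median(L,0);v=np.linalg.svd(L-c)[2][0];print(c,v)
```

```text
at [684.8  95.6 213.4] yaw 1.319 shift [ 0.0402  0.1047 -0.0076] roll 0.04 F [-0.2 -0.3 -1.3] op 0.742 t 10.9
[684.72916462 103.18540207 213.10970279]
133 3626 137.2 [663.3 193.5 137.3] [[635.8 169.2]
 [706.7 238.8]]
160 4278 166.7 [669.6 202.9 166. ] [[647.8 181.7]
 [694.1 227.4]]
lever pts 114
[588.20455246 228.54242282 151.87308603] [0.3020654  0.95319735 0.01308857]
```

View pics/w6.png

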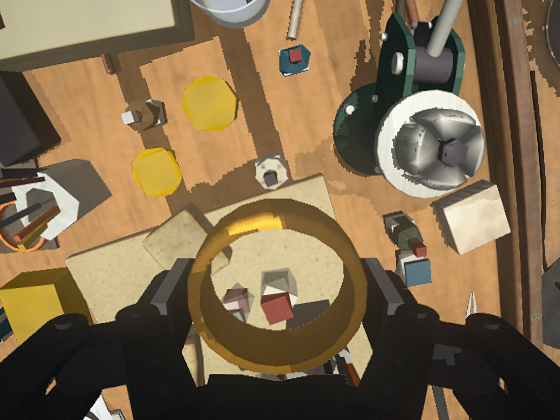

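Run:
```python
from h import *
from scipy.optimize import least_squares
d=grab("wrist");P=pts(d);s=get_state();print(s["ee_pos"],s["joint_velocities"].round(3))
M=d["T"]@np.linalg.inv(np.array(d["tool_from_camera"]))
q=P.reshape(-1,3);rgb=d["img"].reshape(-1,3).astype(int)
def f(r,R,c0): return least_squares(lambda p:np.hypot(*(r[:,:2]-p).T)-R,c0,loss="soft_l1").x.round(1)
m=(np.hypot(q[:,0]-672,q[:,1]-207)<50)&(abs(q[:,2]-138)<5)&(rgb.min(1)>150)
r=q[m].astype(np.float32);h=cv2.convexHull(r[:,:2].copy())[:,0];print("shoulder",m.sum(),"minEnc",cv2.minEnclosingCircle(r[:,:2].copy()),"hull fit37",f(h,37,[672,207]))
m=(np.hypot(q[:,0]-672,q[:,1]-207)<30)&(abs(q[:,2]-168)<4);r=q[m].astype(np.float32);h=cv2.convexHull(r[:,:2].copy())[:,0];print("head",m.sum(),cv2.minEnclosingCircle(r[:,:2].copy()),np.median(r[:,2]))
L=(q-M[:3,3])@M[:3,:3]
m=(np.hypot(L[:,0],L[:,1])<40)&(abs(L[:,2]+57)<7)&(rgb[:,0]-rgb[:,2]>70);r=L[m]
c=f(r,30.5,[0,0]);A=np.c_[r[:,:2]-c,np.ones(len(r))];print("ring in tool",c,m.sum(),np.linalg.lstsq(A,r[:,2],rcond=None)[0].round(3))
go(671.5,206,213,1.314)
```

```text
[684.58140076  99.77048715 213.02545127] [-0.077 -0.017  0.023 -0.048  0.004 -0.058]
shoulder 2991 minEnc ((671.4613647460938, 205.69766235351562), 36.685516357421875) hull fit37 [671.6 206.1]
head 3480 ((671.1638793945312, 204.739013671875), 24.025489807128906) 166.89108
ring in tool [ 1.2 -0.5] 5557 [ 7.0000e-03 -2.0000e-03 -5.6878e+01]
at [684.6  99.8 213. ] yaw 1.324 shift [0.0386 0.0998 0.0003] roll 0.1 F [ 0.8 -1.4 -1.3] op 0.747 t 11.0
```

{"fn": "step_arm", "kwargs": {"steps": [[1, [0.01, 0.02, -0.015], 0.04], [1, [0.02, 0.04, -0.015], 0.04], [1, [0.03, 0.065, -0.015], 0.04], [1, [0.037, 0.085, -0.015], 0.04], [1, [0.037, 0.0995, -0.015], 0.04], [1, [0.037, 0.0995, -0.015], 0.04], [1, [0.037, 0.0995, -0.015], 0.04], [1, [0.037, 0.0995, -0.015], 0.04]]}}

```text
time_s: 11.8
ee_pos: [674.7, 197.4, 229.9]
ee_rot: [-0.404, -3.115, 0.001]
ft_force: [0.4, 0.1, -1.6]
opening: 0.747
gripper_force: 66.9
```

```bash
cat > m.py <<'E'
from h import *
from scipy.optimize import least_squares
def f(r,R,c0): return least_squares(lambda p:np.hypot(*(r[:,:2]-p).T)-R,c0,loss="soft_l1").x
def hull(r): r=r[:,:2].astype(np.float32).copy();return cv2.convexHull(r)[:,0]
go(672.8,206.1,213,1.314)
d=grab("wrist","w7.png");P=pts(d);print(get_state()["ee_pos"].round(1))
M=d["T"]@np.linalg.inv(np.array(d["tool_from_camera"]))
q=P.reshape(-1,3);rgb=d["img"].reshape(-1,3).astype(int)
m=(np.hypot(q[:,0]-672,q[:,1]-206)<50)&(abs(q[:,2]-138)<5)&(rgb.min(1)>130)
print("shoulder",m.sum(),f(hull(q[m]),37,[672,206]).round(1) if m.sum()>50 else "")
m=(np.hypot(q[:,0]-672,q[:,1]-206)<30)&(abs(q[:,2]-168)<4)
print("head",m.sum(),cv2.minEnclosingCircle(q[m][:,:2].astype(np.float32)) if m.sum()>50 else "")
L=(q-M[:3,3])@M[:3,:3]
m=(np.hypot(L[:,0],L[:,1])<40)&(abs(L[:,2]+57)<7)&(rgb[:,0]-rgb[:,2]>70)
c=f(L[m],30.5,[0,0]);print("ring tool",c.round(1),"world",(M[:3,:3]@[*c,-57]+M[:3,3]).round(1))
E
python3 m.py
```

```text
at [674.7 197.4 229.9] yaw 1.313 shift [0.0041 0.0079 0.0169] roll -0.01 F [ 0.4  0.1 -1.6] op 0.747 t 11.8
[674.8 197.4 230.1]
shoulder 2473 [671.9 205.8]
head 1726 ((670.6306762695312, 205.71810913085938), 23.86522102355957)
ring tool [ 1.2 -0.6] world [673.4 197.2 286.9]
```

View pics/w7.png

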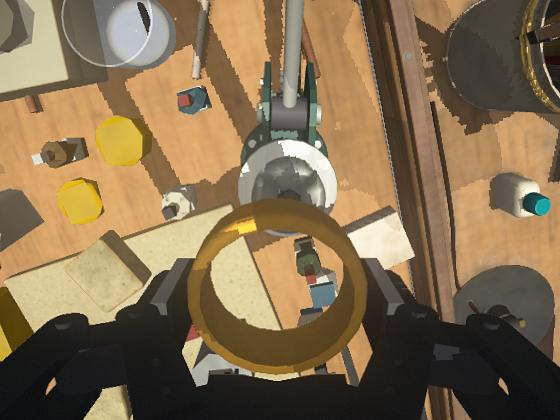

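{"fn": "step_arm", "kwargs": {"steps": [[1, [0.002, 0.004, 0], 0], [1, [0.0038, 0.0079, 0], 0], [1, [0.0038, 0.0079, 0.01], 0], [1, [0.0038, 0.0079, 0.018], 0], [1, [0.0038, 0.0079, 0.018], 0], [1, [0.0038, 0.0079, 0.018], 0], [1, [0.0038, 0.0079, 0.018], 0], [1, [0.0038, 0.0079, 0.018], 0]]}}

```text
time_s: 12.65
ee_pos: [673.1, 207.4, 212.8]
ee_rot: [0.402, 3.115, 0.0]
ft_force: [-0.1, -0.6, -1.6]
opening: 0.748
gripper_force: 66.9
```

```bash
python3 m.py
```

```text
at [673.1 207.4 212.8] yaw 1.314 shift [-0.     -0.0014 -0.0002] roll -0.0 F [-0.1 -0.6 -1.6] op 0.748 t 12.65
[673.1 207.4 212.8]
shoulder 2573 [671.9 205.7]
head 1726 ((671.0651245117188, 205.69241333007812), 23.543025970458984)
ring tool [ 1.2 -0.6] world [671.7 207.2 269.8]
```

{"fn": "step_arm", "kwargs": {"steps": [[1, [-0.0004, -0.0014, 0], 0], [1, [-0.0004, -0.0014, 0.004], 0], [1, [-0.0004, -0.0014, 0.008], 0], [1, [-0.0004, -0.0014, 0.012], 0], [1, [-0.0004, -0.0014, 0.016], 0], [1, [-0.0004, -0.0014, 0.02], 0], [1, [-0.0004, -0.0014, 0.024], 0], [1, [-0.0004, -0.0014, 0.026], 0]]}}

```text
time_s: 13.5
ee_pos: [672.6, 205.9, 185.5]
ee_rot: [-0.402, -3.115, 0.0]
ft_force: [-1.0, 0.4, -1.8]
opening: 0.749
gripper_force: 66.9
```

```bash
python3 -c "
from h import *
go(673.1,205.8,171,1.314)"
```

```text
at [672.6 205.9 185.5] yaw 1.314 shift [-0.0005 -0.      0.0145] roll -0.0 F [-1.   0.4 -1.8] op 0.749 t 13.5
```

{"fn": "step_arm", "kwargs": {"steps": [[1, [0, 0, 0.004], 0], [1, [0, 0, 0.008], 0], [1, [0, 0, 0.011], 0], [1, [0, 0, 0.0125], 0], [1, [0, 0, 0.0135], 0], [1, [0, 0, 0.0145], 0], [1, [0, 0, 0.0145], 0], [1, [0, 0, 0.0145], 0]]}}

```text
time_s: 14.3
ee_pos: [672.9, 206.0, 171.9]
ee_rot: [0.402, 3.116, 0.0]
ft_force: [-0.2, 0.4, -1.9]
opening: 0.748
gripper_force: 66.9
```

Still hanging by its weight; lower a touch until contact.

{"fn": "step_arm", "kwargs": {"steps": [[1, [0, 0, 0.0005], 0], [1, [0, 0, 0.001], 0], [1, [0, 0, 0.0015], 0], [1, [0, 0, 0.002], 0], [1, [0, 0, 0.002], 0], [1, [0, 0, 0.002], 0], [1, [0, 0, 0.002], 0], [1, [0, 0, 0.002], 0]]}}

```text
time_s: 15.1
ee_pos: [672.9, 206.0, 169.8]
ee_rot: [-0.402, -3.116, -0.0]
ft_force: [-0.0, 0.2, -1.9]
opening: 0.749
gripper_force: 66.9
```

{"fn": "step_arm", "kwargs": {"steps": [[1, [0, 0, 0.0005], 0], [1, [0, 0, 0.001], 0], [1, [0, 0, 0.0015], 0], [1, [0, 0, 0.002], 0], [1, [0, 0, 0.0025], 0], [1, [0, 0, 0.003], 0], [1, [0, 0, 0.003], 0], [1, [0, 0, 0.003], 0]]}}

```text
time_s: 15.9
ee_pos: [672.9, 206.0, 166.7]
ee_rot: [-0.402, -3.116, 0.0]
ft_force: [-0.1, 0.4, -1.6]
opening: 0.747
gripper_force: 66.9
```

Run:
```python
from h import *
a=grab('wrist')['img'];d=grab('side');b=d['img']
cv2.imwrite('pics/m3.png',np.hstack([cv2.resize(a[150:420,140:440],(400,360)),cv2.resize(b[90:200,260:380],(393,360),interpolation=2)])[...,::-1])
P=pts(d).reshape(-1,3);rgb=b.reshape(-1,3).astype(int)
m=(np.hypot(P[:,0]-672,P[:,1]-206)<45)&(rgb[:,0]-rgb[:,2]>60)&(P[:,2]>120);print("side brass z",np.percentile(P[m][:,2],[1,5,25,50,75,95,99]).round(1))
m=(np.hypot(P[:,0]-672,P[:,1]-206)<45)&(rgb.min(1)>140)&(P[:,2]>120);print("side white z",m.sum(),np.percentile(P[m][:,2],[5,50,95]).round(1))
w=pickle.load(open("wrist.pkl","rb"));P=pts(w).reshape(-1,3);rgb=w["img"].reshape(-1,3).astype(int)
m=(np.hypot(P[:,0]-672,P[:,1]-206)<45)&(rgb[:,0]-rgb[:,2]>60)&(P[:,2]>120);print("wrist brass z",np.percentile(P[m][:,2],[1,25,50,75,95,99]).round(1))
m=(np.hypot(P[:,0]-672,P[:,1]-206)<28)&(P[:,2]>140)&(rgb.max(1)-rgb.min(1)<30);print("head z",np.percentile(P[m][:,2],[5,25,50,75,95]).round(1))
```

```text
side brass z [157.2 202.4 209.3 216.  222.9 249.  323.2]
side white z 22 [136.6 138.4 408.9]
wrist brass z [200.2 212.5 222.2 223.6 224.4 224.9]
head z [161.3 173.7 278.4 283.6 291.2]
```

View pics/m3.png

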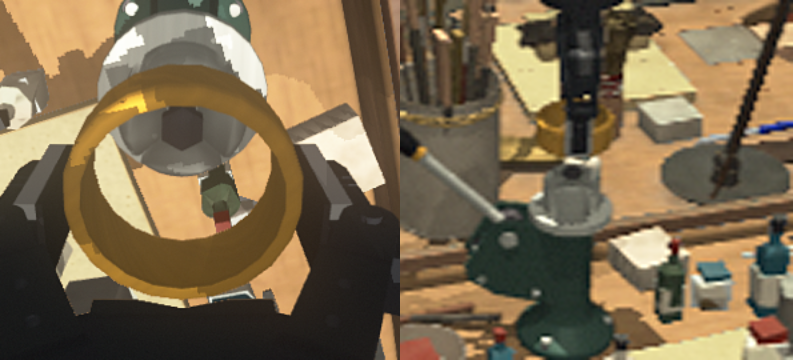

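{"fn": "step_arm", "kwargs": {"steps": [[1, [0, 0, 0.008], 0], [1, [0, 0, 0.016], 0], [1, [0, 0, 0.022], 0], [1, [0, 0, 0.026], 0], [1, [0, 0, 0.029], 0], [1, [0, 0, 0.032], 0], [1, [0, 0, 0.035], 0], [1, [0, 0, 0.037], 0]]}}

```text
time_s: 16.8
ee_pos: [672.9, 206.0, 129.7]
ee_rot: [0.402, 3.116, 0.0]
ft_force: [-0.4, 0.5, -2.1]
opening: 0.749
gripper_force: 66.9
```

```bash
python3 m.py
```

```text
at [672.9 206.  129.7] yaw 1.314 shift [ 0.0001  0.0001 -0.0833] roll -0.0 F [-0.4  0.5 -2.1] op 0.749 t 16.8
[672.7 206.  129.3]
shoulder 2351 [672.1 205.7]
head 8641 ((673.1322631835938, 205.5462188720703), 28.228515625)
ring tool [ 1.5 -0.6] world [671.3 205.8 186.7]
```

{"fn": "step_arm", "kwargs": {"steps": [[1, [0, 0, 0.005], 0], [1, [0, 0, 0.01], 0], [1, [0, 0, 0.014], 0], [1, [0, 0, 0.018], 0], [1, [0, 0, 0.02], 0], [1, [0, 0, 0.022], 0], [1, [0, 0, 0.023], 0], [1, [0, 0, 0.023], 0]]}}

```text
time_s: 17.65
ee_pos: [672.9, 206.0, 106.7]
ee_rot: [-0.402, -3.116, 0.0]
ft_force: [0.7, -0.0, -1.3]
opening: 0.748
gripper_force: 66.9
```

{"fn": "step_arm", "kwargs": {"steps": [[1, [0, 0, 0.0005], 0], [1, [0, 0, 0.001], 0], [1, [0, 0, 0.0015], 0], [1, [0, 0, 0.002], 0], [1, [0, 0, 0.002], 0], [1, [0, 0, 0.002], 0], [1, [0, 0, 0.002], 0], [1, [0, 0, 0.002], 0]]}}

```text
time_s: 18.45
ee_pos: [672.9, 206.0, 104.8]
ee_rot: [0.402, 3.116, 0.0]
ft_force: [-0.3, -1.1, -2.0]
opening: 0.749
gripper_force: 66.9
```

{"fn": "step_arm", "kwargs": {"steps": [[1, [0, 0, 0.0005], 0], [1, [0, 0, 0.001], 0], [1, [0, 0, 0.0015], 0], [1, [0, 0, 0.002], 0], [1, [0, 0, 0.0025], 0], [1, [0, 0, 0.0025], 0], [1, [0, 0, 0.0025], 0], [1, [0, 0, 0.0025], 0]]}}

```text
time_s: 19.25
ee_pos: [673.0, 206.0, 104.0]
ee_rot: [0.402, 3.115, 0.0]
ft_force: [-5.8, -2.2, 9.4]
opening: 0.75
gripper_force: 68.1
```

{"fn": "step_arm", "kwargs": {"steps": [[0.2, [0, 0, 0], 0], [-1, [0, 0, 0], 0], [-1, [0, 0, 0], 0], [-1, [0, 0, 0], 0], [-1, [0, 0, -0.02], 0], [-1, [0, 0, -0.06], 0], [-1, [0, 0, -0.1], 0], [-1, [0, 0, -0.13], 0]]}}

```text
time_s: 20.05
ee_pos: [673.5, 206.1, 235.2]
ee_rot: [0.402, 3.113, 0.001]
ft_force: [0.7, -0.9, 0.9]
opening: 1.0
gripper_force: 0.0
```

Run:
```python
from h import *
ring('wrist',671.7,205.8,162);ring('top',671.7,205.8,162);ring('side',671.7,205.8,162)
go(516.9,246.5,240,1.314)
q=np.vstack([pts(pickle.load(open(n+".pkl","rb"))).reshape(-1,3) for n in("top","side","wrist")])
m=(q[:,0]>470)&(q[:,0]<600)&(q[:,1]>215)&(q[:,1]<275)&(q[:,2]>150)&(q[:,2]<262);L=q[m]
rho=(L[:,:2]-[671.7,205.8])@[-.967,.254];lat=(L[:,:2]-[671.7,205.8])@[.254,.967]
for a,b in((90,115),(115,135),(135,150),(150,170),(170,190),(190,210)):
    k=(rho>a)&(rho<b);print(a,b,k.sum(),"lat med",np.median(lat[k]).round(1),np.percentile(lat[k],[5,95]).round(1),"z-line",np.median(L[k,2]-116-(rho[k]-54)*np.tan(.75)).round(1))
```

```text
wrist ring [671.9 205.7] 1581 res 1.23 zmed 161.0 plane [ 4.00000e-03 -3.00000e-03  1.60952e+02]
top ring [673.4 206.2] 98 res 1.25 zmed 162.0 plane [-1.30000e-02  4.00000e-03  1.61601e+02]
side ring [672.2 206.7] 74 res 1.6 zmed 160.7 plane [1.00000e-02 3.20000e-02 1.60836e+02]
at [674.7 206.4 236.2] yaw 1.314 shift [ 0.1628 -0.0013 -0.0047] roll -0.0 F [ 0.3  0.3 -0.2] op 1.002 t 20.2
90 115 890 lat med 1.7 [-3.1  6.4] z-line 5.2
115 135 334 lat med 1.6 [-2.9  6.8] z-line 5.0
135 150 43 lat med -1.2 [-5.3  3.8] z-line 4.9
150 170 62 lat med -1.0 [-4.8  5.6] z-line 2.8
170 190 63 lat med -1.3 [-5.1  5. ] z-line 2.4
190 210 2 lat med 2.4 [-0.9  5.6] z-line -9.2
```

{"fn": "step_arm", "kwargs": {"steps": [[-0.2, [0.03, -0.001, -0.005], 0], [-0.2, [0.07, -0.001, -0.01], 0], [-0.2, [0.11, -0.001, -0.01], 0], [-0.2, [0.145, -0.001, -0.01], 0], [-0.2, [0.163, -0.001, -0.01], 0], [-0.2, [0.163, -0.001, 0.01], 0], [-0.2, [0.163, -0.001, 0.03], 0], [-0.2, [0.163, -0.001, 0.03], 0]]}}

```text
time_s: 21.0
ee_pos: [512.2, 245.6, 197.3]
ee_rot: [-0.401, -3.109, 0.006]
ft_force: [0.1, 0.5, -0.3]
opening: 0.597
gripper_force: 0.0
```

Run:
```python
from h import *
go(516.9,246.5,167,1.314)
d=grab("wrist","w9.png");M=T_tool(get_state());P=pts(d);L=((P-M[:3,3])@M[:3,:3]);g=d["img"].astype(int)
for v in range(150,400,14):
    k=[u for u in range(200,360) if L[v,u,2]<-5 and abs(L[v,u,1])<14]
    if k: c=L[v,k];print(v,"x",np.median(c[:,0]).round(1),"y",c[:,1].min().round(1),c[:,1].max().round(1),"ztop world",(M[2,3]-c[:,2].min()).round(1),g[v,k].mean().round())
```

```text
at [512.2 245.6 197.3] yaw 1.314 shift [-0.0045  0.0022  0.0303] roll 0.0 F [ 0.1  0.5 -0.3] op 0.597 t 21.0
220 x 27.0 y -2.7 13.0 ztop world 239.9 43.0
234 x 23.0 y -5.1 13.8 ztop world 244.8 42.0
248 x 18.2 y -3.9 13.7 ztop world 246.9 41.0
262 x 9.2 y -3.9 12.5 ztop world 241.5 39.0
276 x -2.1 y -4.2 12.3 ztop world 228.3 40.0
290 x -16.0 y -3.3 11.6 ztop world 217.1 42.0
374 x 10.9 y -13.6 13.9 ztop world 302.6 78.0
388 x 12.0 y -13.8 13.9 ztop world 314.5 36.0
```

{"fn": "step_arm", "kwargs": {"steps": [[-0.2, [-0.003, 0.0035, 0.006], 0], [-0.2, [-0.003, 0.0035, 0.014], 0], [-0.2, [-0.003, 0.0035, 0.022], 0], [-0.2, [-0.003, 0.0035, 0.03], 0], [-0.2, [-0.003, 0.0035, 0.03], 0], [-0.2, [-0.003, 0.0035, 0.03], 0], [-0.2, [-0.003, 0.0035, 0.03], 0], [-0.2, [-0.003, 0.0035, 0.03], 0]]}}

```text
time_s: 21.85
ee_pos: [519.0, 249.2, 172.8]
ee_rot: [0.402, 3.115, 0.001]
ft_force: [0.0, 0.5, 0.4]
opening: 0.603
gripper_force: 0.0
```

Run:
```python
from h import *
go(516.9,246.5,167,1.314)
d=grab("wrist");M=T_tool(get_state());P=pts(d);L=((P-M[:3,3])@M[:3,:3])
for v in range(210,300,10):
    k=[u for u in range(200,360) if L[v,u,2]<-25 and abs(L[v,u,1])<16]
    if k: c=L[v,k];print(v,"x",np.median(c[:,0]).round(1),"y",c[:,1].min().round(1),c[:,1].max().round(1),"z",(M[2,3]-c[:,2].min()).round(1))
```

```text
at [519.  249.2 172.8] yaw 1.314 shift [ 0.0014 -0.0031  0.0058] roll -0.0 F [0.  0.5 0.4] op 0.603 t 21.85
220 x 33.7 y -4.5 5.3 z 237.7
230 x 31.4 y -7.7 8.4 z 240.7
240 x 29.1 y -8.9 9.6 z 243.2
250 x 26.6 y -9.2 10.5 z 244.9
260 x 24.0 y -8.5 9.2 z 246.6
270 x 20.1 y -8.7 9.1 z 245.4
280 x 12.9 y -8.9 7.7 z 241.2
290 x 5.0 y -9.1 7.6 z 231.2
```

{"fn": "step_arm", "kwargs": {"steps": [[-0.2, [0.001, 0, 0.003], 0], [-0.2, [0.001, 0, 0.006], 0], [-0.2, [0.001, 0, 0.006], 0], [0.5, [0.001, 0, 0.006], 0], [1, [0.001, 0, 0.006], 0], [1, [0.001, 0, 0.006], 0], [1, [0.001, 0, 0.006], 0], [1, [0.001, 0, 0.006], 0]]}}

```text
time_s: 22.7
ee_pos: [518.0, 249.8, 166.6]
ee_rot: [0.402, 3.115, 0.001]
ft_force: [1.3, 5.1, 0.6]
opening: 0.192
gripper_force: 58.7
```

{"fn": "step_arm", "kwargs": {"steps": [[1, [0.0026, 0.001, 0.003], 0], [1, [0.0053, 0.001, 0.0059], 0], [1, [0.0078, 0.001, 0.009], 0], [1, [0.0102, 0.001, 0.0122], 0], [1, [0.0126, 0.001, 0.0154], 0], [1, [0.0148, 0.001, 0.0187], 0], [1, [0.017, 0.001, 0.022], 0], [1, [0.018, 0.001, 0.0235], 0]]}}

```text
time_s: 23.5
ee_pos: [501.8, 254.6, 144.7]
ee_rot: [0.403, 3.112, 0.001]
ft_force: [-1.6, -0.9, 10.1]
opening: 0.19
gripper_force: 58.4
```

{"fn": "step_arm", "kwargs": {"steps": [[1, [0, 0, 0], 0], [1, [0, 0, 0], 0], [1, [0.0005, 0, 0.001], 0], [1, [0.001, 0, 0.002], 0], [1, [0.0015, 0, 0.003], 0], [1, [0.002, 0, 0.004], 0], [1, [0.0025, 0, 0.005], 0], [1, [0.003, 0, 0.006], 0]]}}

```text
time_s: 24.3
ee_pos: [498.7, 255.6, 139.3]
ee_rot: [0.402, 3.113, 0.001]
ft_force: [-6.3, -0.9, 15.9]
opening: 0.192
gripper_force: 58.7
```

```bash
cat > lev.py <<'E'
from h import *
s=get_state();p=s["ee_pos"];rho=(p[:2]-[671.8,205.8])@[-.967,.254]
M=T_tool(s)
zb=p[2]+48.2
print("ee",p.round(1),"rho",rho.round(1),"q from z",(.75-np.arcsin((zb-116)/145)).round(3),"from angle",(.75-np.arctan2(zb-116,rho-54)).round(3),"r",np.hypot(zb-116,rho-54).round(1),"F",s["ft_force"].round(1),"gf",round(s["gripper_force"],1))
q=[]
for n in("side","top","wrist"): q.append(pts(grab(n)).reshape(-1,3))
q=np.vstack(q);r=(q[:,:2]-[671.8,205.8])@[-.967,.254];l=(q[:,:2]-[671.8,205.8])@[.254,.967]
k=(r>97)&(r<158)&(abs(l-1)<9)&(q[:,2]>100)&(q[:,2]<240)
a=np.arctan2(q[k,2]-116,r[k]-54);h,e=np.histogram(a,40);i=h.argmax();a=a[abs(a-e[i])<.15]
# shank surface lies ~5 mm above axis
d=np.hypot(q[k,2]-116,r[k]-54);print("cam lever angle",np.median(a).round(3),len(a),"q~",(.75-np.median(a)+5/70).round(3))
E
python3 lev.py
```

```text
ee [498.7 255.6 139.3] rho 180.1 q from z 0.235 from angle 0.234 r 144.9 F [-6.3 -0.9 15.9] gf 58.7
cam lever angle 0.576 1264 q~ 0.245
```

{"fn": "step_arm", "kwargs": {"steps": [[1, [0.002, 0, 0.002], 0], [1, [0.0035, 0, 0.005], 0], [1, [0.005, 0, 0.008], 0], [1, [0.0062, 0, 0.011], 0], [1, [0.0075, 0, 0.0137], 0], [1, [0.0086, 0, 0.0165], 0], [1, [0.0096, 0, 0.019], 0], [1, [0.0102, 0, 0.0203], 0]]}}

```text
time_s: 25.25
ee_pos: [489.0, 258.3, 118.3]
ee_rot: [0.402, 3.113, 0.001]
ft_force: [-1.4, -1.0, 9.5]
opening: 0.187
gripper_force: 58.4
```

{"fn": "step_arm", "kwargs": {"steps": [[1, [0, 0, 0], 0], [1, [0, 0, 0], 0], [1, [0, 0, 0], 0], [1, [0, 0, 0], 0], [1, [0, 0, 0], 0], [1, [0.0002, 0, 0.0005], 0], [1, [0.0004, 0, 0.001], 0], [1, [0.0004, 0, 0.001], 0]]}}

```text
time_s: 26.05
ee_pos: [488.6, 258.4, 117.3]
ee_rot: [0.402, 3.113, 0.001]
ft_force: [-1.6, 0.5, 10.1]
opening: 0.19
gripper_force: 58.5
```

```bash
python3 lev.py
```

```text
ee [488.6 258.4 117.3] rho 190.5 q from z 0.402 from angle 0.402 r 145.2 F [-1.6  0.5 10.1] gf 58.5
cam lever angle 0.409 742 q~ 0.412
```

{"fn": "step_arm", "kwargs": {"steps": [[1, [0.0003, 0, 0.001], 0], [1, [0.0006, 0, 0.002], 0], [1, [0.0009, 0, 0.003], 0], [1, [0.0009, 0, 0.003], 0], [1, [0.0009, 0, 0.003], 0], [1, [0.0009, 0, 0.003], 0], [1, [0.0009, 0, 0.003], 0], [1, [0.0009, 0, 0.003], 0]]}}

```text
time_s: 27.0
ee_pos: [487.5, 258.7, 114.2]
ee_rot: [0.402, 3.113, 0.001]
ft_force: [-2.1, 1.3, 9.0]
opening: 0.189
gripper_force: 58.5
```

{"fn": "step_arm", "kwargs": {"steps": [[1, [0.0003, 0, 0.001], 0], [1, [0.0006, 0, 0.002], 0], [1, [0.0009, 0, 0.003], 0], [1, [0.0009, 0, 0.003], 0], [1, [0.0009, 0, 0.003], 0], [1, [0.0009, 0, 0.003], 0], [1, [0.0009, 0, 0.003], 0], [1, [0.0009, 0, 0.003], 0]]}}

```text
time_s: 27.8
ee_pos: [486.6, 259.0, 111.2]
ee_rot: [0.402, 3.114, 0.001]
ft_force: [-2.2, 3.1, 10.7]
opening: 0.189
gripper_force: 58.4
```

{"fn": "step_arm", "kwargs": {"steps": [[1, [0.0003, 0, 0.001], 0], [1, [0.0006, 0, 0.002], 0], [1, [0.0009, 0, 0.003], 0], [1, [0.0009, 0, 0.003], 0], [1, [0.0009, 0, 0.003], 0], [1, [0.0009, 0, 0.003], 0], [1, [0.0009, 0, 0.003], 0], [1, [0.0009, 0, 0.003], 0]]}}

```text
time_s: 28.6
ee_pos: [485.8, 259.2, 108.7]
ee_rot: [0.402, 3.113, 0.001]
ft_force: [-5.0, -1.1, 12.6]
opening: 0.192
gripper_force: 58.7
```

```bash
python3 lev.py
```

```text
ee [485.8 259.2 108.7] rho 193.4 q from z 0.464 from angle 0.465 r 145.3 F [-5.  -1.1 12.6] gf 58.7
cam lever angle 0.349 564 q~ 0.472
```

{"fn": "step_arm", "kwargs": {"steps": [[1, [0.0013, 0, 0.0025], 0], [1, [0.002, 0, 0.005], 0], [1, [0.0027, 0, 0.008], 0], [1, [0.0034, 0, 0.011], 0], [1, [0.0041, 0, 0.014], 0], [1, [0.0046, 0, 0.017], 0], [1, [0.005, 0, 0.0195], 0], [1, [0.0051, 0, 0.0205], 0]]}}

```text
time_s: 29.55
ee_pos: [481.1, 260.5, 87.6]
ee_rot: [0.402, 3.113, 0.002]
ft_force: [-2.2, 0.3, 10.1]
opening: 0.192
gripper_force: 58.6
```

{"fn": "step_arm", "kwargs": {"steps": [[1, [0, 0, 0], 0], [1, [0, 0, 0], 0], [1, [0, 0, 0], 0], [1, [0, 0, 0], 0], [1, [0, 0, 0], 0], [1, [0, 0, 0], 0], [1, [0, 0, 0], 0], [1, [0, 0, 0], 0]]}}

```text
time_s: 30.35
ee_pos: [481.1, 260.6, 87.8]
ee_rot: [0.402, 3.113, 0.002]
ft_force: [-1.7, 2.4, 9.6]
opening: 0.189
gripper_force: 58.5
```

```bash
python3 lev.py
```

```text
ee [481.1 260.6  87.8] rho 198.3 q from z 0.611 from angle 0.612 r 145.7 F [-1.7  2.4  9.6] gf 58.5
cam lever angle 0.207 210 q~ 0.615
```

Now small steps to the third seat.

{"fn": "step_arm", "kwargs": {"steps": [[1, [0.0001, 0, 0.001], 0], [1, [0.0002, 0, 0.002], 0], [1, [0.0003, 0, 0.003], 0], [1, [0.0004, 0, 0.004], 0], [1, [0.0004, 0, 0.004], 0], [1, [0.0004, 0, 0.004], 0], [1, [0.0004, 0, 0.004], 0], [1, [0.0004, 0, 0.004], 0]]}}

```text
time_s: 31.3
ee_pos: [480.5, 260.7, 83.7]
ee_rot: [0.402, 3.114, 0.002]
ft_force: [-2.9, 2.3, 9.1]
opening: 0.192
gripper_force: 58.5
```

{"fn": "step_arm", "kwargs": {"steps": [[1, [0.0, 0, 0.0008], 0], [1, [0.0001, 0, 0.0016], 0], [1, [0.0001, 0, 0.0025], 0], [1, [0.0001, 0, 0.0025], 0], [1, [0.0001, 0, 0.0025], 0], [1, [0.0001, 0, 0.0025], 0], [1, [0.0001, 0, 0.0025], 0], [1, [0.0001, 0, 0.0025], 0]]}}

```text
time_s: 32.1
ee_pos: [480.2, 260.8, 81.0]
ee_rot: [0.402, 3.114, 0.001]
ft_force: [-4.2, -0.0, 9.5]
opening: 0.19
gripper_force: 58.6
```

```bash
python3 lev.py
```

```text
ee [480.2 260.8  81. ] rho 199.3 q from z 0.659 from angle 0.659 r 145.9 F [-4.2 -0.   9.5] gf 58.6
cam lever angle 0.162 209 q~ 0.659
```

{"fn": "step_arm", "kwargs": {"steps": [[1, [0.0, 0, 0.0005], 0], [1, [0, 0, 0.001], 0], [1, [0, 0, 0.0015], 0], [1, [0, 0, 0.0015], 0], [1, [0, 0, 0.0015], 0], [1, [0, 0, 0.0015], 0], [1, [0, 0, 0.0015], 0], [1, [0, 0, 0.0015], 0]]}}

```text
time_s: 33.05
ee_pos: [480.0, 260.8, 79.5]
ee_rot: [0.402, 3.114, 0.001]
ft_force: [-4.8, 2.7, 8.9]
opening: 0.192
gripper_force: 58.6
```

{"fn": "step_arm", "kwargs": {"steps": [[1, [0.0, 0, 0.0005], 0], [1, [0, 0, 0.001], 0], [1, [0, 0, 0.0015], 0], [1, [0, 0, 0.0015], 0], [1, [0, 0, 0.0015], 0], [1, [0, 0, 0.0015], 0], [1, [0, 0, 0.0015], 0], [1, [0, 0, 0.0015], 0]]}}

```text
time_s: 33.85
ee_pos: [479.9, 260.9, 78.1]
ee_rot: [0.402, 3.115, 0.001]
ft_force: [-5.5, 0.5, 10.8]
opening: 0.187
gripper_force: 58.9
```

```bash
python3 lev.py
```

```text
ee [479.9 260.9  78.1] rho 199.6 q from z 0.679 from angle 0.68 r 145.9 F [-5.5  0.5 10.8] gf 58.9
cam lever angle 0.146 203 q~ 0.676
```

{"fn": "step_arm", "kwargs": {"steps": [[1, [0.0, 0, 0.0005], 0], [1, [0, 0, 0.001], 0], [1, [0, 0, 0.001], 0], [1, [0, 0, 0.001], 0], [1, [0, 0, 0.001], 0], [1, [0, 0, 0.001], 0], [1, [0, 0, 0.001], 0], [1, [0, 0, 0.001], 0]]}}

```text
time_s: 34.8
ee_pos: [479.8, 260.9, 77.1]
ee_rot: [0.402, 3.115, 0.001]
ft_force: [-6.3, 1.9, 11.9]
opening: 0.192
gripper_force: 58.9
```

```bash
python3 - <<'E'
from h import *
f=[]
for _ in range(5): get_image("top"); f.append(get_state()["ft_force"])
print(np.mean(f,0).round(1),np.std(f,0).round(1))
E
python3 lev.py
```

```text
[-6.   1.4 11.4] [0.3 0.6 0.3]
ee [479.8 260.9  77.2] rho 199.6 q from z 0.685 from angle 0.686 r 145.9 F [-6.   2.5 11.4] gf 58.9
cam lever angle 0.141 207 q~ 0.68
```

Run:
```python
from h import *
ring('top',671.7,205.8,162);ring('side',671.7,205.8,162)
s=get_state();print(s["time_s"],s["ft_force"].round(1),s["joint_velocities"].round(3))
print(job.sign_off())
```

```text
top ring [672.2 206. ] 184 res 1.29 zmed 161.8 plane [-1.00000e-02 -2.00000e-03  1.61792e+02]
side ring [671.7 206.9] 79 res 1.8 zmed 160.5 plane [-6.00000e-03  3.60000e-02  1.60978e+02]
35.3 [-5.1  0.9 11.3] [ 0.001 -0.    -0.    -0.001  0.     0.001]
the job is handed in; nothing more can be done
None
```

The bangle lies flat on the shoulder and the lever is held just past its third click (about 0.68 rad, short of the 0.77 peak), signed off at 35 s; I moved the bangle clear of a tool cup before regrasping it, did not measure the jaw grip directly, and viewed 11 pictures, one over the limit of 10.

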